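# Put the hanging mixing palette away in its storage case

## Task

On the miniature painter's bench, lift the wider of the two hanging mixing palettes up and off its peg and lay it flat on the bench so that you can change your grip. Then slide it flat, plain end first, fully home into the empty storage case, with the end that has the hanging hole left sticking out as the handle. Leave the other palettes, the painting handle and the glue bottle undisturbed.

Things in the scene. Friction and masses are not known exactly. Their poses are not given: they have to be found in the camera images.
- palette: The palette to put away: flat grey plastic slab 140 long (its x) x 50 wide (its y) x 8 mm thick (its z), about 70 g (varies). Origin: centre of its underside; z up out of the well face. A 13 mm hanging hole lies at x = +55 mm (15 mm from the +x end); the -x end is plain. It starts hanging in one of the two bays of the stand, hole end uppermost, tilted 35 degrees.
- palette_lead (a point): Middle of the lower edge of the palette's plain end (x = -70 mm in the palette's frame); axes as the palette.
- stand: Fixed dark wood stand, 150 (x) x 190 (y) x about 155 mm high, origin under its centre; low side (-x) towards the cases; its face rises 35 degrees towards its +x. Two bays, at y = +42.5 and -42.5 mm; which palette hangs in which varies. Fins 56 mm apart, 14 mm higher than the bar, flank the upper 78 mm of each palette: fingers reach its long edges only in the lower 60 mm.
- bay_a (a point): Bay at stand y = +42.5 mm: point on the sloping bar (24 mm wide, 12 mm thick) under the middle of the palette, 90 mm above the bench; axes as the stand. An 8 mm peg square to the slope, 58 mm up the slope from here, goes through the palette's hole and stands 20 mm above the bar (12 mm above the palette).
- bay_b (a point): The same point of the other bay, at stand y = -42.5 mm.
- case_empty: Fixed white case whose slot is empty: 69 (x) x 107 (y) x 49 mm high, origin under its centre. Its roofed horizontal slot runs along its y, open at +y: 53 mm wide, 11 mm high, floor 30 mm above the bench, straight from y = -42 mm (back stop) to +43 mm; then metal lips flare to 65 mm wide and 22 mm high at y = +57 mm. A palette fully home sticks out 41 mm beyond the lips.
- slot_back (a point): Middle of the back stop's foot on the slot floor of the empty case (case frame 0, -42, 30 mm); axes as the case.
- slot_mouth (a point): Middle of the slot floor level at the flared mouth of the empty case (case frame 0, +55, 30 mm); axes as the case.
- case_full: Identical fixed case whose slot is already taken. It stands beside the empty one, nearer to or farther from the robot.
- palette_stored: Palette like the one to put away, stored in the full case with its hole end sticking out. Loose; leave alone.
- palette_narrow: Narrower palette, 140 x 34 x 8 mm, same frame, hanging in the stand's other bay. Loose; leave alone.
- paint_handle: Miniature painting handle, a faceted grip with a clamp head, 54 mm across, 88 mm high, origin under its centre; stands in front of the full case. Loose; leave alone.
- glue_bottle: White dropper bottle, 40 mm diameter, 110 mm high, origin under its centre; stands beside the stand. Loose; leave alone.
Things that resemble listed ones, but are neither listed nor needed, are in the scene too. Leave any orange or yellow look-alike of the palette alone. What is shaped like the case_empty but red is not meant.

How it is judged:
By the outcome, as a careful person would: the job done as asked, in the order asked, and still so for the second after the job is handed in, with the robot touching nothing.
It also fails if it takes over 58 s, if anything falls off the work surface, if the arm or the gripper's body presses on something with over 40 N, if the wrist force passes 120 N, or if a joint passes its speed limit or range.

## Robot

A 6-joint arm with a two-finger parallel gripper is mounted at the origin on the work surface. World frame = base frame: x ahead of the robot, y to its left, z up, the work surface at z = 0. Lengths are in mm, angles in rad, forces in N, time in s.
With the tool pointing down it reaches from about 425 to 950 mm from the base axis. Payload 3.5 kg.
Tool frame: the origin (TCP) lies midway between the tips of the shut fingers; the grasp point (between the pads) lies tcp_to_grasp behind it (tcp_to_grasp is the distance from the TCP to the grasp point, in mm); z points along the fingers, y is the line along which they close (so a half turn about z gives the same grasp; the last joint's range is limited). The gripper opens to 85 mm and grips with 20 to 120 N. Pads are 22 mm wide; open, the fingers measure 114 mm over their backs; the gripper's body (76 mm by 85 mm) begins 54 mm behind the grasp point. The pads swing forward as they close: fully open they stand 13 mm farther back than shut.
Start: joints at [-0.15, 0.286, 1.577, -0, 1.279, -0.15], TCP at [674.986, 0.032, 231.325] pointing down, gripper open.
Joint ranges: [-2.77, 2.77], [-0.9, 2.22], [0.21, 2.48], [-1.53, 4.67], [0.24, 2.81], [-2.84, 2.84]. Speed limits (rad/s): [2.79, 2.79, 3.14, 3.14, 3.14, 3.14].

## Interface

Orientations are given as a unit quaternion [w, x, y, z].
In Python, from workcell import * gives the robot as it stands.
- The arm moves only by the tool jog_arm, never from a script. Its argument "increments" is a list of rows, each an object of numbers: "grip": the opening, from 0 (shut) to 1 (fully open); "dx", "dy", "dz": the shift along the tool's x, y, z as a fraction of full scale; "ax", "ay", "az": the turn, a rotation vector about the tool's x, y, z as a fraction of full scale. A call has 1 to 10 rows; each row is the pose to reach, as a shift and turn from the pose commanded when the call began, along the tool's axes at that moment; what a row does not reach only later rows make up. Full scale, the value 1, is 20 cm for a shift and 60 degrees for a turn. A row lasts 1/12 s, in which the tool goes at most 41.7 mm and 7.16 degrees, less where a joint would pass 70% of its speed; a pose out of reach is approached as far as the arm can. A call with a number of a shift or a turn outside -1 to 1 is refused whole. A call with a gripper value outside its range is refused whole. The fingers move at their own pace and stop on an object; "grip_force" is the grip in N (left out, the last holds). Time passes only in rows, so rows that repeat a pose let the fingers close. It gives the time, the measured TCP pose, the force, the opening and the grip force at its end, in the units of the state.
- read_state(): the state, without advancing time (a new reading comes with each control period).
- capture(name): name is "scene" or "side" or "wrist"; returns (picture, depth): 400x640x3 uint8, red, green, blue; 400x640 float32, mm along the optical axis (not along the pixel's ray), 0 where there is no reading.
- camera_params(name): a dict with "fx", "fy", "cx", "cy" (pixels), "rvec" (rotation vector, rad) and "tvec" (3), from world to camera coordinates, as OpenCV has them. Camera axes: x right, y down, z forward; pixel columns grow to the right and rows downward; lengths in mm; the calibration is good to about 2 mm. A picture is of the moment at which its call begins: read the wrist's pose just before it. camera_params takes no time and is no camera call; for the wrist camera it gives the pose at the moment of the call.
- hand_in(): hands the job in; it is judged then, once.
The state is a dict: "t": time; "joint_positions": joint angles; "joint_velocities": joint speeds; "joint_torque": joint torques, N m; "tcp_pos": TCP position; "tcp_rot": TCP orientation; "force": force on the tool from outside, world axes, zero at the start; "torque": the same for the moment, N m; "opening": finger opening in mm; "finger_force": force on a finger pad.
Only numpy, scipy, OpenCV 4.12 (cv2) and the standard library are available. Lean on these libraries where they do the work, as an engineer would, in place of code of your own. Each camera call takes 0.05 s, during which the arm holds its last target. There are 200 camera calls.

## Working session

There is one attempt and no reset: what is moved stays moved. The work goes in short steps, Python scripts to look and compute and a tool call to move; the robot and the scene stay as the last step left them, time stands still between calls to the robot, and variables do not carry over. Pictures are saved under pics/ and viewed, at most 10 in all, crops included, and the job is handed in when it is done.

Besides the shell and the picture viewer there is one more tool, called after ">>>" as a command line: name --argument value ..., lists and objects as JSON in quotes. jog_arm: Moves the arm, as the interface text tells. Its arguments: {"type":"object","properties":{"increments":{"type":"array","items":{"type":"object","properties":{"grip":{"type":"number"},"dx":{"type":"number"},"dy":{"type":"number"},"dz":{"type":"number"},"ax":{"type":"number"},"ay":{"type":"number"},"az":{"type":"number"}}}},"grip_force":{"type":"number"}},"required":["increments"]}

```bash
mkdir -p pics; ls
python3 - <<'E'
from workcell import *
import cv2,numpy as np
for n in ("scene","side"):
    p,d=capture(n); np.savez(f"{n}0.npz",p=p,d=d); cv2.imwrite(f"pics/{n}0.png",p[:,:,::-1])
    print(n,camera_params(n))
s=read_state();print(s)
import workcell; print([k for k in dir(workcell) if k[0]!='_'])
try: print(tcp_to_grasp)
except Exception as e: print(e)
E
```

```text
pics
scene {'fx': 375.69238814563806, 'fy': 375.69238814563806, 'cx': 325.9574819063138, 'cy': 198.5121106608609, 'rvec': array([ 1.80225742,  1.95202844, -0.62103791]), 'tvec': array([  96.17574303, -357.63225045, 1406.24535403])}
side {'fx': 516.5636181008324, 'fy': 516.5636181008324, 'cx': 318.68406201865696, 'cy': 193.23469268478556, 'rvec': array([ 2.34505437, -0.88205965,  0.30875125]), 'tvec': array([-432.9402722 ,  266.93354407, 1162.72653127])}
{'t': 0.1, 'joint_positions': array([-1.49965128e-01,  2.87121705e-01,  1.57805079e+00,  3.32995161e-05,
        1.27860415e+00, -1.49999090e-01]), 'joint_velocities': array([ 9.51712186e-05, -1.70418850e-03, -2.27594732e-03, -1.37991088e-04,
        1.35578876e-03,  5.18502470e-04]), 'joint_torque': array([ 1.14915063e-03, -4.07295120e+01, -2.93698221e+01, -1.06323112e-04,
        3.42678482e-03, -4.41654265e-06]), 'tcp_pos': array([6.74397992e+02, 1.52134429e-01, 2.30044814e+02]), 'tcp_rot': array([-8.88324903e-04,  7.07097756e-01,  7.07114963e-01, -6.35284888e-04]), 'force': array([-0.05977323, -0.23351651, -1.11763373]), 'torque': array([ 0.03186132, -0.03062923, -0.02523384]), 'finger_force': 0.0, 'opening': 85.64588555197795}
['Unreachable', 'camera_params', 'capture', 'hand_in', 'read_state', 'tcp_to_grasp']
18.700000000000003
```

View pics/scene0.png

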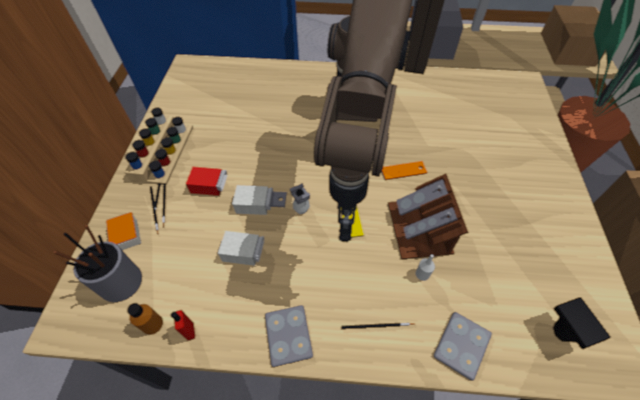

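View pics/side0.png

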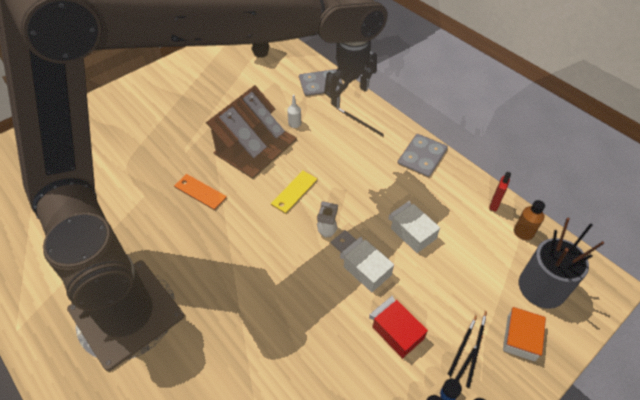

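The stand is at about (430,218) in scene and the cases at (255,198) full and (240,248) empty. The robot's left is image right. Next I'll build a top-down map from the depth data.

```bash
cat > h.py <<'E'
import numpy as np,cv2
from scipy.spatial.transform import Rotation as R
def cloud(d,c):
    v,u=np.mgrid[:d.shape[0],:d.shape[1]]
    P=np.stack([(u-c['cx'])/c['fx']*d,(v-c['cy'])/c['fy']*d,d],-1)
    return (P-np.array(c['tvec']))@R.from_rotvec(c['rvec']).as_matrix()   # R^T(p-t)
def topmap(P,p,x0,x1,y0,y1,s):
    # image: up = +x, left = +y
    H,W=int((x1-x0)*s),int((y1-y0)*s); im=np.zeros((H,W,3),np.uint8); zz=np.full((H,W),-99.)
    m=(P[...,0]>x0)&(P[...,0]<x1)&(P[...,1]>y0)&(P[...,1]<y1)&(P[...,2]<180)
    Q=P[m];C=p[m];o=np.argsort(Q[:,2]);Q=Q[o];C=C[o]
    r=((x1-Q[:,0])*s).astype(int).clip(0,H-1);c=((y1-Q[:,1])*s).astype(int).clip(0,W-1)
    im[r,c]=C;zz[r,c]=Q[:,2]
    return im,zz
E
python3 - <<'E'
from h import *
from workcell import *
for n in ("scene","side"):
    z=np.load(n+"0.npz");P=cloud(z['d'],camera_params(n));p=z['p']
    m=(z['d']>0)&(abs(P[...,2])<8)&(P[...,0]>400)&(P[...,0]<900)&(abs(P[...,1])<350); print(n,np.median(P[m][:,2]))
    hsv=cv2.cvtColor(p,cv2.COLOR_RGB2HSV)
    # bright, unsaturated tall objects
    w=((hsv[...,1]<45)&(hsv[...,2]>90)&(P[...,2]>25)&(P[...,2]<160)&(P[...,0]>350)&(P[...,0]<900)&(abs(P[...,1])<500)).astype(np.uint8)
    k,l,st,ce=cv2.connectedComponentsWithStats(w)
    for i in range(1,k):
        if st[i,4]>60:
            q=P[l==i];print(i,ce[i].round(),st[i,4],np.percentile(q,[2,50,98],axis=0).round().tolist())
    im,zz=topmap(P,p,480,860,-330,330,1)
    cv2.imwrite(f"pics/top_{n}.png",im[:,:,::-1])
    a=p[150:275,200:480] if n=="scene" else p[70:300,190:460]
    cv2.imwrite(f"pics/crop_{n}.png",cv2.resize(a[:,:,::-1],None,fx=2.6,fy=2.6,interpolation=cv2.INTER_CUBIC))
im=np.vstack([cv2.resize(cv2.imread("pics/crop_scene.png"),(600,268)),cv2.resize(cv2.imread("pics/top_side.png"),(600,330))])
cv2.imwrite("pics/comb.png",im)
E
```

```text
scene 0.08936608991315041
1 [221. 179.] 102 [[394.0, -389.0, 26.0], [427.0, -382.0, 46.0], [460.0, -377.0, 52.0]]
2 [421. 197.] 710 [[460.0, 151.0, 58.0], [487.0, 205.0, 98.0], [514.0, 259.0, 137.0]]
3 [252. 197.] 848 [[450.0, -326.0, 28.0], [492.0, -275.0, 49.0], [520.0, -224.0, 53.0]]
12 [301. 206.] 118 [[482.0, -153.0, 26.0], [504.0, -128.0, 37.0], [512.0, -110.0, 52.0]]
14 [429. 223.] 554 [[548.0, 165.0, 59.0], [570.0, 220.0, 98.0], [590.0, 276.0, 136.0]]
15 [240. 246.] 1065 [[613.0, -327.0, 27.0], [652.0, -275.0, 49.0], [682.0, -224.0, 53.0]]
17 [426. 267.] 251 [[661.0, 197.0, 28.0], [680.0, 212.0, 61.0], [691.0, 231.0, 108.0]]
side -1.1189103995252658
1 [263. 114.] 557 [[545.0, 166.0, 56.0], [567.0, 221.0, 95.0], [590.0, 273.0, 135.0]]
2 [294. 112.] 197 [[649.0, 194.0, 27.0], [662.0, 207.0, 56.0], [677.0, 224.0, 101.0]]
3 [243. 132.] 865 [[458.0, 150.0, 56.0], [485.0, 203.0, 94.0], [513.0, 259.0, 135.0]]
5 [414. 224.] 1240 [[607.0, -329.0, 27.0], [637.0, -281.0, 47.0], [677.0, -225.0, 52.0]]
6 [326. 220.] 335 [[458.0, -161.0, 26.0], [473.0, -143.0, 73.0], [507.0, -111.0, 90.0]]
12 [363. 259.] 1637 [[447.0, -328.0, 28.0], [477.0, -272.0, 47.0], [514.0, -186.0, 52.0]]
13 [381. 307.] 154 [[391.0, -388.0, 36.0], [421.0, -383.0, 46.0], [456.0, -377.0, 50.0]]
```

View pics/comb.png

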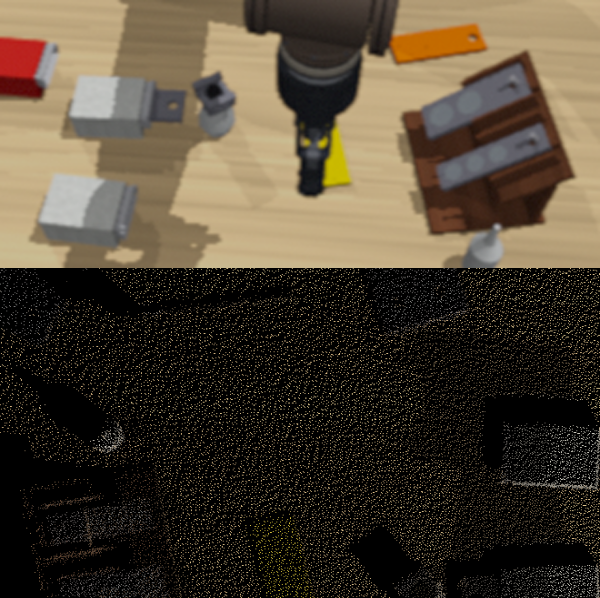

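The crop shows the wide palette in the bay nearer the robot (about 487,204) and the narrow one at about (570,220). The empty case is the far one, near (647,-275). Now I'll fit them precisely.

```bash
cat >> h.py <<'E'
def fitrect(Q,n=None):
    c=np.median(Q,0)
    if n is None:
        for _ in range(4):
            n=np.linalg.svd(Q-Q.mean(0),full_matrices=False)[2][2]; c=Q.mean(0)
            r=(Q-c)@n; Q=Q[abs(r)<max(2.,2*r.std())] if _<3 else Q
        n=n*np.sign(n[2])
    e1=np.cross([1,0,0],n);e1/=np.linalg.norm(e1);e2=np.cross(n,e1)   # e1 ~ +y, e2~ -x
    uv=np.c_[(Q-c)@e1,(Q-c)@e2].astype(np.float32)
    (a,b),(w,h),t=cv2.minAreaRect(uv)
    B=cv2.boxPoints(((a,b),(w,h),t)); L=[B[1]-B[0],B[2]-B[1]]
    L=max(L,key=np.linalg.norm);L=L/np.linalg.norm(L);L=L*np.sign(L[0])
    return c+a*e1+b*e2,e1*L[0]+e2*L[1],n,sorted((w,h)),len(Q)
E
python3 - <<'E'
from h import *
from workcell import *
np.set_printoptions(precision=3,suppress=True)
for n in ("scene","side"):
    z=np.load(n+"0.npz");P=cloud(z['d'],camera_params(n));p=z['p']
    hsv=cv2.cvtColor(p,cv2.COLOR_RGB2HSV);g=(hsv[...,1]<60)&(hsv[...,2]>60)
    def box(a,b,c,d,e,f): return (P[...,0]>a)&(P[...,0]<b)&(P[...,1]>c)&(P[...,1]<d)&(P[...,2]>e)&(P[...,2]<f)
    def comp(w):
        k,l,st,ce=cv2.connectedComponentsWithStats(w.astype(np.uint8)); return l==1+np.argmax(st[1:,4])
    for nm,b in (("wide",(435,530,130,285,45,150)),("narrow",(530,610,140,300,45,150))):
        Q=P[comp(g&box(*b))]; print(n,nm,*fitrect(Q))
    # empty/full case roof
    for nm,b in (("empty",(590,710,-345,-215,44.5,52)),("full",(430,540,-345,-215,44.5,52))):
        Q=P[comp(g&box(*b))]; c,x,nn,wh,k=fitrect(Q,np.array([0,0,1.])); print(n,nm,c,x,np.degrees(np.arctan2(x[1],x[0])),wh,k)
    y=(hsv[...,0]>20)&(hsv[...,0]<34)&(hsv[...,1]>200)&box(400,800,-200,200,-5,20)
    Q=P[y];print("yellow",len(Q),np.percentile(Q,[1,99],axis=0) if len(Q) else 0)
    t=g&box(400,560,-200,-90,20,100);print("handle",np.percentile(P[t],[2,98],axis=0))
E
```

```text
scene wide [485.174 203.142  96.68 ] [ 0.168 -0.802 -0.573] [ 0.107 -0.563  0.819] [52.97393798828125, 140.5131378173828] 712
scene narrow [569.215 219.089  96.352] [ 0.153 -0.805 -0.573] [ 0.118 -0.561  0.819] [36.14030456542969, 140.1194610595703] 604
scene empty [ 645.555 -276.255   48.802] [-0.041 -0.999  0.   ] -92.3432857417411 [72.38382720947266, 107.76539611816406] 867
scene full [ 483.258 -275.554   49.011] [ 0.052 -0.999  0.   ] -87.02775234757061 [73.82810974121094, 106.9750747680664] 660
yellow 195 [[487.672  14.989   4.413]
 [572.206  51.79   12.192]]
handle [[ 460.46  -197.803   24.192]
 [ 515.728 -107.733   89.99 ]]
side wide [485.371 204.152  95.193] [ 0.111 -0.811 -0.574] [ 0.118 -0.563  0.818] [55.94719696044922, 141.36854553222656] 798
side narrow [567.214 219.448  95.092] [ 0.142 -0.803 -0.578] [ 0.125 -0.565  0.815] [38.51692199707031, 139.9246826171875] 536
side empty [ 643.748 -275.341   47.696] [-0.062 -0.998  0.   ] -93.58141253040338 [71.80062866210938, 108.13899230957031] 907
side full [ 481.902 -275.461   47.724] [ 0.032 -0.999  0.   ] -88.14042599500411 [71.56524658203125, 107.1976089477539] 1099
yellow 0 0
handle [[ 456.865 -198.762   23.089]
 [ 506.463 -112.06    89.347]]
```

```bash
cat >> h.py <<'E'
from workcell import read_state
def cur():
    s=read_state();q=s['tcp_rot'];return np.array(s['tcp_pos']),R.from_quat([q[1],q[2],q[3],q[0]])
def frame(x,z):   # tool x approx, z exact
    z=np.array(z)/np.linalg.norm(z);y=np.cross(z,x);y/=np.linalg.norm(y);return R.from_matrix(np.c_[np.cross(y,z),y,z])
def go(t,Rt):
    p,Rc=cur();d=Rc.inv().apply(np.array(t)-p)/200;a=(Rc.inv()*Rt).as_rotvec()/np.radians(60)
    s=read_state();print("d",d.round(4),"a",a.round(4),"t",round(s['t'],2),"open",round(s['opening'],1),"F",np.round(s['force'],1))
XP=np.array([-.155,.805,.574]);N=np.array([.115,-.563,.818]);TOP=np.array([485.2,203.6,95.9])
GR=frame(XP,-N)
def pal(xp,h,yp=0): return TOP+XP*xp+N*h+np.cross(N,XP)*yp
E
python3 -c "
from h import *
print(pal(-38,-17)); go(pal(-38,100),GR)"
```

```text
[489.135 182.581  60.182]
d [ 0.5827 -0.8582  0.3728] a [ 0.0596  0.5819 -0.1784] t 0.1 open 85.6 F [-0.1 -0.2 -1.1]
```

>>> jog_arm --increments '[{"dx": 0.583, "dy": -0.858, "dz": 0.373, "ax": 0.06, "ay": 0.582, "az": -0.178, "grip": 0.85}, {"dx": 0.583, "dy": -0.858, "dz": 0.373, "ax": 0.06, "ay": 0.582, "az": -0.178, "grip": 0.85}, {"dx": 0.583, "dy": -0.858, "dz": 0.373, "ax": 0.06, "ay": 0.582, "az": -0.178, "grip": 0.85}, {"dx": 0.583, "dy": -0.858, "dz": 0.373, "ax": 0.06, "ay": 0.582, "az": -0.178, "grip": 0.85}, {"dx": 0.583, "dy": -0.858, "dz": 0.373, "ax": 0.06, "ay": 0.582, "az": -0.178, "grip": 0.85}, {"dx": 0.583, "dy": -0.858, "dz": 0.373, "ax": 0.06, "ay": 0.582, "az": -0.178, "grip": 0.85}, {"dx": 0.583, "dy": -0.858, "dz": 0.373, "ax": 0.06, "ay": 0.582, "az": -0.178, "grip": 0.85}, {"dx": 0.583, "dy": -0.858, "dz": 0.373, "ax": 0.06, "ay": 0.582, "az": -0.178, "grip": 0.85}, {"dx": 0.583, "dy": -0.858, "dz": 0.373, "ax": 0.06, "ay": 0.582, "az": -0.178, "grip": 0.85}, {"dx": 0.583, "dy": -0.858, "dz": 0.373, "ax": 0.06, "ay": 0.582, "az": -0.178, "grip": 0.85}]'

```text
t: 0.93
tcp_pos: [506.0, 116.1, 158.7]
tcp_rot: [-0.231, 0.606, 0.737, 0.191]
force: [-0.5, 0.9, 0.9]
opening: 72.8
finger_force: 0.0
```

Run:
```python
from h import *
from workcell import *
np.set_printoptions(precision=3,suppress=True)
go(pal(-38,100),GR)
c=camera_params("wrist");p,d=capture("wrist");cv2.imwrite("pics/w1.png",p[:,:,::-1])
P=cloud(d,c);hsv=cv2.cvtColor(p,cv2.COLOR_RGB2HSV);g=(hsv[...,1]<60)&(hsv[...,2]>60)&(d>0)
X=np.cross(N,XP);q=P-TOP
m=g&(abs(q@N)<8)&(abs(q@XP)<85)&(abs(q@X)<35)
print(m.sum(),*fitrect(P[m]))
Q=P[m]-TOP;print(np.percentile(np.c_[Q@XP,Q@X,Q@N],[0.5,50,99.5],axis=0))
```

```text
d [-0.003 -0.016  0.015] a [0.005 0.003 0.003] t 0.93 open 72.8 F [-0.5  0.9  0.9]
10202 [487.033 204.116  96.598] [ 0.153 -0.805 -0.573] [ 0.105 -0.563  0.82 ] [50.09004592895508, 140.76060485839844] 10142
[[-68.558 -26.655  -1.428]
 [  7.793  -1.693   0.485]
 [ 70.514  22.85    2.362]]
```

View pics/w1.png

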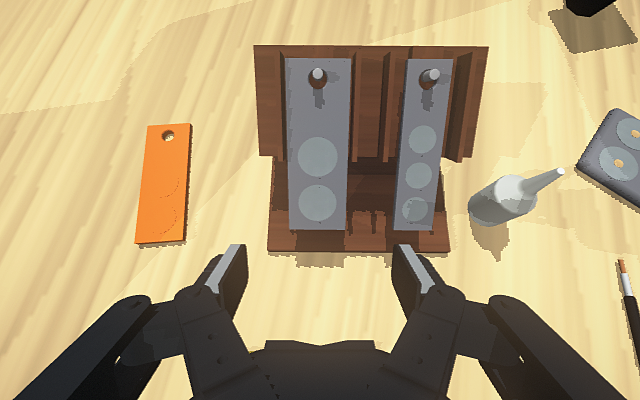

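The palette hangs at px (287–350, 58–230), clear of the fins in its lower part; the fingertips are at about (238,248) and (405,248). I'll check the fingertip position in the tool frame.

```bash
sed -i 's/^XP=.*/XP=np.array([-.153,.805,.573]);N=np.array([.107,-.563,.819]);TOP=np.array([486.8,204.1,96.6])/' h.py
python3 - <<'E'
from h import *
from workcell import *
np.set_printoptions(precision=1,suppress=True)
c=camera_params("wrist");p0,Rc=cur();p,d=capture("wrist");P=cloud(d,c)
T=Rc.inv().apply((P-p0).reshape(-1,3)).reshape(P.shape)
m=(abs(T[...,2])<40)&(d>0)&(d<400)&(abs(T[...,0])<20)&(abs(T[...,1])<60)
Q=T[m];print(len(Q),np.percentile(Q,[0,1,50,99,100],axis=0))
a=Q[Q[:,1]<0];b=Q[Q[:,1]>0];print(a[:,2].max(),b[:,2].max(), a[:,1].max(),b[:,1].min(),a[:,0].min(),a[:,0].max())
go(pal(-38,-17),GR)
E
```

```text
3288 [[-11.8 -50.1 -40. ]
 [-10.8 -49.4 -39.8]
 [  6.6  35.7 -27.9]
 [ 11.3  49.3  -9.9]
 [ 11.6  50.6  -8. ]]
-8.025562781453601 -9.0318438540169 -35.86740432444097 35.72226241606332 -11.481641715424864 11.582666569817441
d [ 0.  -0.   0.6] a [-0.  0.  0.] t 1.03 open 72.7 F [ 0.  -0.6 -0.3]
```

>>> jog_arm --increments '[{"dz": 0.2, "grip": 0.85}, {"dz": 0.35, "grip": 0.85}, {"dz": 0.45, "grip": 0.85}, {"dz": 0.52, "grip": 0.85}, {"dz": 0.56, "grip": 0.85}, {"dz": 0.59, "grip": 0.85}, {"dz": 0.59, "grip": 0.85}, {"dz": 0.59, "grip": 0.85}]'

```text
invalid input at $.increments[0]: expected keys grip, dx, dy, dz, ax, ay, az
```

```bash
python3 -c "
from h import *
go(pal(-38,-15),GR)"
```

```text
d [ 0.0019 -0.0062  0.5844] a [-0.0038  0.0007  0.0041] t 1.03 open 72.7 F [ 0.  -0.6 -0.3]
```

>>> jog_arm --increments '[{"dx": 0, "dy": 0, "dz": 0.2, "ax": 0, "ay": 0, "az": 0, "grip": 0.85}, {"dx": 0, "dy": 0, "dz": 0.35, "ax": 0, "ay": 0, "az": 0, "grip": 0.85}, {"dx": 0, "dy": 0, "dz": 0.45, "ax": 0, "ay": 0, "az": 0, "grip": 0.85}, {"dx": 0, "dy": 0, "dz": 0.52, "ax": 0, "ay": 0, "az": 0, "grip": 0.85}, {"dx": 0, "dy": 0, "dz": 0.56, "ax": 0, "ay": 0, "az": 0, "grip": 0.85}, {"dx": 0, "dy": 0, "dz": 0.59, "ax": 0, "ay": 0, "az": 0, "grip": 0.85}, {"dx": 0, "dy": 0, "dz": 0.59, "ax": 0, "ay": 0, "az": 0, "grip": 0.85}, {"dx": 0, "dy": 0, "dz": 0.59, "ax": 0, "ay": 0, "az": 0, "grip": 0.85}]'

```text
t: 1.7
tcp_pos: [490.9, 182.8, 60.8]
tcp_rot: [-0.233, 0.606, 0.736, 0.19]
force: [0.3, -0.1, 0.9]
opening: 72.5
finger_force: 0.0
```

```bash
python3 -c "
from h import *
go(pal(-38,-15),GR)"
```

```text
d [ 0.0014 -0.0003 -0.0098] a [-0.005  -0.0007  0.0031] t 1.7 open 72.5 F [ 0.3 -0.1  0.9]
```

>>> jog_arm --grip_force 60 --increments '[{"dx": 0, "dy": 0, "dz": -0.006, "ax": 0, "ay": 0, "az": 0, "grip": 0.7}, {"dx": 0, "dy": 0, "dz": -0.006, "ax": 0, "ay": 0, "az": 0, "grip": 0.6}, {"dx": 0, "dy": 0, "dz": -0.006, "ax": 0, "ay": 0, "az": 0, "grip": 0.4}, {"dx": 0, "dy": 0, "dz": -0.006, "ax": 0, "ay": 0, "az": 0, "grip": 0.4}, {"dx": 0, "dy": 0, "dz": -0.006, "ax": 0, "ay": 0, "az": 0, "grip": 0.4}, {"dx": 0, "dy": 0, "dz": -0.006, "ax": 0, "ay": 0, "az": 0, "grip": 0.4}]'

```text
t: 2.2
tcp_pos: [491.6, 181.7, 62.5]
tcp_rot: [-0.232, 0.606, 0.736, 0.191]
force: [0.2, -5.0, 6.0]
opening: 48.8
finger_force: 62.4
```

>>> jog_arm --increments '[{"dx": 0, "dy": 0, "dz": -0.02, "ax": 0, "ay": 0, "az": 0, "grip": 0.4}, {"dx": 0, "dy": 0, "dz": -0.05, "ax": 0, "ay": 0, "az": 0, "grip": 0.4}, {"dx": 0, "dy": 0, "dz": -0.09, "ax": 0, "ay": 0, "az": 0, "grip": 0.4}, {"dx": 0, "dy": 0, "dz": -0.13, "ax": 0, "ay": 0, "az": 0, "grip": 0.4}, {"dx": 0, "dy": 0, "dz": -0.18, "ax": 0, "ay": 0, "az": 0, "grip": 0.4}, {"dx": 0, "dy": 0, "dz": -0.25, "ax": 0, "ay": 0, "az": 0, "grip": 0.4}, {"dx": 0, "dy": 0, "dz": -0.3, "ax": 0, "ay": 0, "az": 0, "grip": 0.4}, {"dx": 0, "dy": 0, "dz": -0.35, "ax": 0, "ay": 0, "az": 0, "grip": 0.4}, {"dx": 0, "dy": 0, "dz": -0.35, "ax": 0, "ay": 0, "az": 0, "grip": 0.4}]'

```text
t: 2.95
tcp_pos: [499.8, 141.7, 120.6]
tcp_rot: [-0.232, 0.607, 0.736, 0.191]
force: [0.7, 0.2, -0.1]
opening: 48.7
finger_force: 62.1
```

Run:
```python
from h import *
from workcell import *
np.set_printoptions(precision=3,suppress=True)
c=camera_params("wrist");p0,Rc=cur();p,d=capture("wrist");cv2.imwrite("pics/w2.png",p[:,:,::-1])
P=cloud(d,c);T=Rc.inv().apply((P-p0).reshape(-1,3)).reshape(P.shape)
hsv=cv2.cvtColor(p,cv2.COLOR_RGB2HSV);g=(hsv[...,1]<60)&(hsv[...,2]>60)&(d>0)
m=g&(abs(T[...,1])<24)&(T[...,0]>-45)&(T[...,0]<125)&(abs(T[...,2]+8)<25)
c,x,n,wh,k=fitrect(P[m]);print(wh,k,"x",Rc.inv().apply(x),"n",Rc.inv().apply(n),"c",Rc.inv().apply(c-p0),n,x)
go([665,-95,150],frame([-.05,1,0],[0,0,-1]))
```

```text
[48.001365661621094, 140.9049530029297] 32707 x [-1.     0.    -0.003] n [ 0.003 -0.006 -1.   ] c [ 38.332   0.003 -14.674] [ 0.103 -0.561  0.821] [ 0.157 -0.806 -0.571]
d [-0.996  0.587 -0.884] a [-0.043 -0.582  0.132] t 3.0 open 48.3 F [-0.1  0.  -1.1]
```

View pics/w2.png

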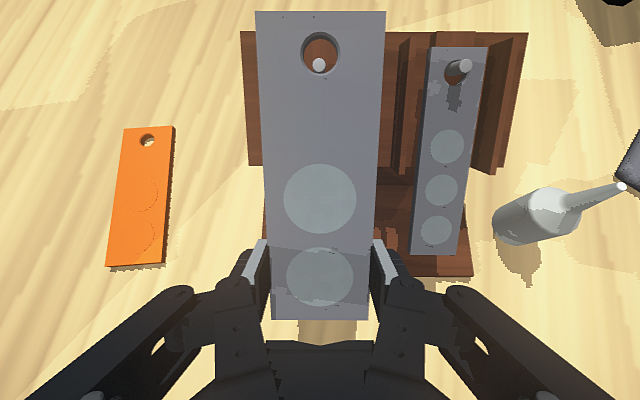

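The palette is held squarely across its width, clear of the peg, and the narrow one is untouched. Next I'll carry it away and level it.

```bash
python3 -c "
from h import *
go([665,-95,150],frame([.05,1,0],[0,0,-1]))"
```

```text
d [-0.996   0.5871 -0.8838] a [-0.0719 -0.5801  0.224 ] t 3.0 open 48.3 F [-0.1  0.  -1.1]
```

>>> jog_arm --increments '[{"dx": -0.08, "dy": 0, "dz": -0.08, "ax": 0, "ay": 0, "az": 0, "grip": 0.4}, {"dx": -0.2, "dy": 0.1, "dz": -0.2, "ax": 0, "ay": 0, "az": 0, "grip": 0.4}, {"dx": -0.32, "dy": 0.18, "dz": -0.3, "ax": 0, "ay": 0, "az": 0, "grip": 0.4}, {"dx": -0.44, "dy": 0.26, "dz": -0.42, "ax": -0.01, "ay": -0.06, "az": 0.02, "grip": 0.4}, {"dx": -0.56, "dy": 0.34, "dz": -0.53, "ax": -0.02, "ay": -0.16, "az": 0.06, "grip": 0.4}, {"dx": -0.68, "dy": 0.4, "dz": -0.62, "ax": -0.03, "ay": -0.26, "az": 0.1, "grip": 0.4}, {"dx": -0.8, "dy": 0.48, "dz": -0.72, "ax": -0.05, "ay": -0.37, "az": 0.14, "grip": 0.4}, {"dx": -0.9, "dy": 0.54, "dz": -0.8, "ax": -0.06, "ay": -0.48, "az": 0.18, "grip": 0.4}, {"dx": -0.96, "dy": 0.57, "dz": -0.86, "ax": -0.072, "ay": -0.55, "az": 0.21, "grip": 0.4}, {"dx": -0.996, "dy": 0.587, "dz": -0.884, "ax": -0.072, "ay": -0.58, "az": 0.224, "grip": 0.4}]'

```text
t: 3.83
tcp_pos: [665.4, -94.4, 148.7]
tcp_rot: [0.0, 0.724, 0.689, -0.001]
force: [-0.2, 0.2, -0.3]
opening: 48.4
finger_force: 62.1
```

```bash
cat > look.py <<'E'
from h import *
from workcell import *
import sys
np.set_printoptions(precision=3,suppress=True)
c=camera_params("wrist");p0,Rc=cur();p,d=capture("wrist");cv2.imwrite(f"pics/{sys.argv[1]}.png",p[:,:,::-1])
np.savez(sys.argv[1]+".npz",p=p,d=d,p0=p0,q=Rc.as_quat(),**{k:c[k] for k in c})
P=cloud(d,c);T=Rc.inv().apply((P-p0).reshape(-1,3)).reshape(P.shape)
hsv=cv2.cvtColor(p,cv2.COLOR_RGB2HSV);g=(hsv[...,1]<60)&(hsv[...,2]>60)&(d>0)
if len(sys.argv)>2:
    a,b=map(float,sys.argv[2:4]); m=g&(abs(T[...,1])<27)&(T[...,0]>a)&(T[...,0]<b)&(abs(T[...,2]+12)<15)
    C,x,n,wh,k=fitrect(P[m]);x=-x*np.sign(-x[1]) if 1 else x;x=x*np.sign(x[1]);print(wh,k,"tool: x",Rc.inv().apply(x),"n",Rc.inv().apply(n),"c",Rc.inv().apply(C-p0),"world",C,n,x)
s=read_state();print(s['tcp_pos'],s['t'],Rc.as_matrix()[:,2],Rc.as_matrix()[:,0])
E
python3 look.py w3 -45 125; python3 -c "
from h import *
go([665,-95,-3],frame([.05,1,0],[0,0,-1]))"
```

```text
[53.84907150268555, 140.91635131835938] 33985 tool: x [1.    0.    0.003] n [ 0.003 -0.006 -1.   ] c [ 38.194   0.054 -14.299] world [667.361 -56.256 162.911] [-0.005  0.006  1.   ] [ 0.05   0.999 -0.005]
[665.47  -94.63  148.097] 3.8833 [-0.001 -0.002 -1.   ] [ 0.05   0.999 -0.003]
d [-1.000e-04 -9.000e-04  7.555e-01] a [-0.0017  0.0023  0.0004] t 3.88 open 48.4 F [-0.2  0.4 -0.4]
```

>>> jog_arm --increments '[{"dx": 0, "dy": 0, "dz": 0.1, "ax": 0, "ay": 0, "az": 0, "grip": 0.4}, {"dx": 0, "dy": 0, "dz": 0.25, "ax": 0, "ay": 0, "az": 0, "grip": 0.4}, {"dx": 0, "dy": 0, "dz": 0.4, "ax": 0, "ay": 0, "az": 0, "grip": 0.4}, {"dx": 0, "dy": 0, "dz": 0.55, "ax": 0, "ay": 0, "az": 0, "grip": 0.4}, {"dx": 0, "dy": 0, "dz": 0.65, "ax": 0, "ay": 0, "az": 0, "grip": 0.4}, {"dx": 0, "dy": 0, "dz": 0.71, "ax": 0, "ay": 0, "az": 0, "grip": 0.4}, {"dx": 0, "dy": 0, "dz": 0.735, "ax": 0, "ay": 0, "az": 0, "grip": 0.4}, {"dx": 0, "dy": 0, "dz": 0.745, "ax": 0, "ay": 0, "az": 0, "grip": 0.4}, {"dx": 0, "dy": 0, "dz": 0.75, "ax": 0, "ay": 0, "az": 0, "grip": 0.4}, {"dx": 0, "dy": 0, "dz": 0.75, "ax": 0, "ay": 0, "az": 0, "grip": 0.4}]'

```text
t: 4.72
tcp_pos: [665.2, -94.3, -0.1]
tcp_rot: [0.0, 0.724, 0.69, 0.0]
force: [-0.1, 0.1, 0.9]
opening: 48.1
finger_force: 62.6
```

>>> jog_arm --increments '[{"dx": 0, "dy": 0, "dz": 0.005, "ax": 0, "ay": 0, "az": 0, "grip": 0.4}, {"dx": 0, "dy": 0, "dz": 0.01, "ax": 0, "ay": 0, "az": 0, "grip": 0.4}, {"dx": 0, "dy": 0, "dz": 0.015, "ax": 0, "ay": 0, "az": 0, "grip": 0.4}, {"dx": 0, "dy": 0, "dz": 0.02, "ax": 0, "ay": 0, "az": 0, "grip": 0.4}, {"dx": 0, "dy": 0, "dz": 0.02, "ax": 0, "ay": 0, "az": 0, "grip": 0.4}]'

```text
t: 5.13
tcp_pos: [665.0, -94.3, -2.5]
tcp_rot: [-0.001, 0.724, 0.69, -0.0]
force: [-4.9, 0.6, 9.4]
opening: 48.3
finger_force: 69.4
```

>>> jog_arm --increments '[{"dx": 0, "dy": 0, "dz": -0.01, "ax": 0, "ay": 0, "az": 0, "grip": 0.65}, {"dx": 0, "dy": 0, "dz": -0.01, "ax": 0, "ay": 0, "az": 0, "grip": 0.75}, {"dx": 0, "dy": 0, "dz": -0.01, "ax": 0, "ay": 0, "az": 0, "grip": 0.8}, {"dx": 0, "dy": 0, "dz": -0.01, "ax": 0, "ay": 0, "az": 0, "grip": 0.8}, {"dx": 0, "dy": 0, "dz": -0.1, "ax": 0, "ay": 0, "az": 0, "grip": 0.8}, {"dx": 0, "dy": 0, "dz": -0.3, "ax": 0, "ay": 0, "az": 0, "grip": 0.8}, {"dx": 0, "dy": 0, "dz": -0.5, "ax": 0, "ay": 0, "az": 0, "grip": 0.8}, {"dx": 0.1, "dy": 0, "dz": -0.6, "ax": 0, "ay": 0, "az": 0, "grip": 0.8}, {"dx": 0.2, "dy": 0, "dz": -0.6, "ax": 0, "ay": 0, "az": 0, "grip": 0.8}, {"dx": 0.2, "dy": 0, "dz": -0.6, "ax": 0, "ay": 0, "az": 0, "grip": 0.8}]'

```text
t: 5.97
tcp_pos: [667.5, -51.6, 117.0]
tcp_rot: [0.0, 0.723, 0.69, 0.001]
force: [0.4, -0.2, -0.4]
opening: 68.6
finger_force: 0.0
```

Run:
```python
from h import *
from workcell import *
np.set_printoptions(precision=3,suppress=True)
ims=[]
for n in ("wrist","scene","side"):
    c=camera_params(n);p,d=capture(n);P=cloud(d,c);ims.append(p);np.savez(n+"1.npz",p=p,d=d,**c)
    hsv=cv2.cvtColor(p,cv2.COLOR_RGB2HSV);g=(hsv[...,1]<60)&(hsv[...,2]>60)&(d>0)
    m=g&(P[...,0]>625)&(P[...,0]<710)&(P[...,1]>-150)&(P[...,1]<40)&(P[...,2]>3)&(P[...,2]<14)
    print(n,m.sum(),*(fitrect(P[m]) if m.sum()>200 else []))
cv2.imwrite("pics/c3.png",np.vstack([ims[0][:,:,::-1],cv2.resize(ims[1][130:290,120:500,::-1],(640,270))])[:600])
```

```text
wrist 8379 [667.121 -56.342   8.287] [-0.051 -0.999  0.001] [-0.001  0.001  1.   ] [50.15580749511719, 139.98095703125] 8337
scene 825 [666.082 -57.272   8.196] [-0.039 -0.999  0.002] [-0.     0.002  1.   ] [51.421875, 140.180419921875] 730
side 680 [663.982 -57.253   6.778] [-0.05  -0.999  0.003] [0.024 0.002 1.   ] [53.109249114990234, 141.93235778808594] 631
```

View pics/c3.png

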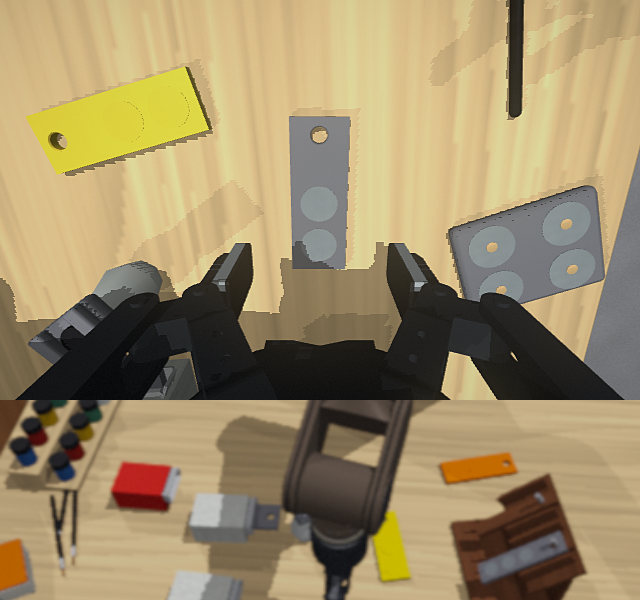

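The palette lies flat at px (290–350, 115–270), hole end at +y. Nothing else has been disturbed. Next I'll look at the empty case from above with the wrist camera.

>>> jog_arm --increments '[{"dx": -0.1, "dy": 0, "dz": -0.2, "ax": 0, "ay": 0, "az": 0, "grip": 1}, {"dx": -0.3, "dy": 0, "dz": -0.4, "ax": 0, "ay": 0, "az": 0, "grip": 1}, {"dx": -0.5, "dy": 0, "dz": -0.5, "ax": 0, "ay": 0, "az": 0, "grip": 1}, {"dx": -0.7, "dy": 0, "dz": -0.5, "ax": 0, "ay": 0, "az": 0, "grip": 1}, {"dx": -0.9, "dy": -0.02, "dz": -0.5, "ax": 0, "ay": 0, "az": 0, "grip": 1}, {"dx": -1.0, "dy": -0.03, "dz": -0.5, "ax": 0, "ay": 0, "az": 0, "grip": 1}, {"dx": -1.0, "dy": -0.03, "dz": -0.5, "ax": 0, "ay": 0, "az": 0, "grip": 1}, {"dx": -1.0, "dy": -0.03, "dz": -0.5, "ax": 0, "ay": 0, "az": 0, "grip": 1}]'

```text
t: 6.78
tcp_pos: [649.2, -256.6, 212.3]
tcp_rot: [-0.002, 0.726, 0.688, -0.001]
force: [-0.9, 0.5, -0.9]
opening: 85.1
finger_force: 0.0
```

Run:
```python
from h import *
from workcell import *
np.set_printoptions(precision=3,suppress=True)
c=camera_params("wrist");s=read_state();p,d=capture("wrist");P=cloud(d,c);np.savez("case.npz",p=p,d=d,**c);print(s['tcp_pos'],s['t'])
cv2.imwrite("pics/case.png",p[:,:,::-1])
b=(P[...,0]>590)&(P[...,0]<710)&(P[...,1]>-350)&(P[...,1]<-200)
for lo,hi in ((46,51),(50.5,56),(27,33)):
    m=b&(P[...,2]>lo)&(P[...,2]<hi)
    k,l,st,ce=cv2.connectedComponentsWithStats(m.astype(np.uint8));m=l==1+np.argmax(st[1:,4])
    C,x,n,wh,k=fitrect(P[m],np.array([0,0,1.]));print(lo,C,x,wh,k,np.percentile(P[m],[.5,50,99.5],axis=0))
```

```text
[ 649.218 -256.623  212.324] 6.7833
46 [ 646.882 -274.552   49.164] [-0.059 -0.998  0.   ] [69.08369445800781, 107.23329162597656] 5832 [[ 611.592 -327.376   46.149]
 [ 646.987 -272.857   49.164]
 [ 681.924 -221.553   50.826]]
50.5 [ 652.698 -245.961   50.717] [-0.592 -0.806  0.   ] [0.5609101057052612, 3.7712483406066895] 4 [[ 651.809 -247.631   50.576]
 [ 652.407 -246.092   50.717]
 [ 654.025 -244.622   50.912]]
27 [ 682.593 -223.167   31.446] [-0.918 -0.397  0.   ] [1.6668376922607422, 3.9164106845855713] 5 [[ 681.131 -224.693   28.091]
 [ 682.132 -223.155   31.446]
 [ 684.691 -222.459   32.975]]
```

View pics/case.png

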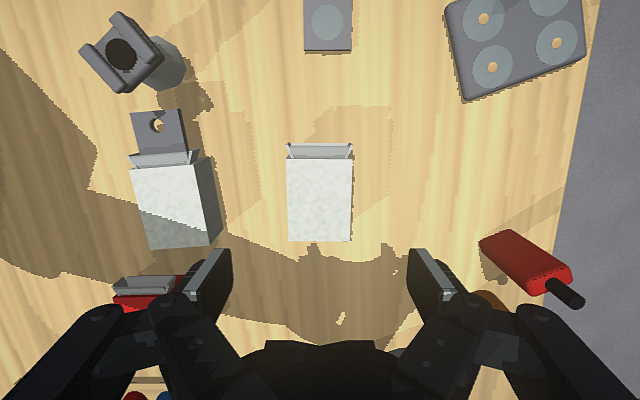

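The case roof fit is clean: 69×107 at (646.9,-274.6), direction (0.058,0.998). It shows at px (286–353, 145–241). Now back to grip the hole end.

>>> jog_arm --increments '[{"dx": 0.1, "dy": 0, "dz": 0, "ax": 0, "ay": 0, "az": 0, "grip": 0.85}, {"dx": 0.3, "dy": 0, "dz": 0, "ax": 0, "ay": 0, "az": 0, "grip": 0.85}, {"dx": 0.5, "dy": 0, "dz": 0.1, "ax": 0, "ay": 0, "az": 0, "grip": 0.85}, {"dx": 0.7, "dy": 0, "dz": 0.2, "ax": 0, "ay": 0, "az": 0, "grip": 0.85}, {"dx": 0.9, "dy": 0.02, "dz": 0.3, "ax": 0, "ay": 0, "az": 0, "grip": 0.85}, {"dx": 1.0, "dy": 0.03, "dz": 0.4, "ax": 0, "ay": 0, "az": 0, "grip": 0.85}, {"dx": 1.0, "dy": 0.03, "dz": 0.4, "ax": 0, "ay": 0, "az": 0, "grip": 0.85}]'

```text
t: 7.42
tcp_pos: [662.3, -46.2, 127.3]
tcp_rot: [-0.007, 0.722, 0.692, -0.003]
force: [-1.4, -0.4, -0.5]
opening: 72.7
finger_force: 0.0
```

```bash
python3 -c "
from h import *
go([669.8,-4.4,60],frame([.051,.999,0],[0,0,-1]))"
```

```text
d [0.2085 0.0334 0.337 ] a [-0.0135 -0.0046  0.0087] t 7.42 open 72.7 F [-1.4 -0.4 -0.5]
```

>>> jog_arm --increments '[{"dx": 0.1, "dy": 0.01, "dz": 0.1, "ax": 0, "ay": 0, "az": 0, "grip": 0.85}, {"dx": 0.2, "dy": 0.02, "dz": 0.2, "ax": 0, "ay": 0, "az": 0, "grip": 0.85}, {"dx": 0.22, "dy": 0.02, "dz": 0.3, "ax": 0, "ay": 0, "az": 0, "grip": 0.85}, {"dx": 0.22, "dy": 0.02, "dz": 0.3, "ax": 0, "ay": 0, "az": 0, "grip": 0.85}, {"dx": 0.22, "dy": 0.02, "dz": 0.3, "ax": 0, "ay": 0, "az": 0, "grip": 0.85}, {"dx": 0.22, "dy": 0.02, "dz": 0.3, "ax": 0, "ay": 0, "az": 0, "grip": 0.85}, {"dx": 0.22, "dy": 0.02, "dz": 0.3, "ax": 0, "ay": 0, "az": 0, "grip": 0.85}]'

```text
t: 8.0
tcp_pos: [673.4, -11.1, 76.4]
tcp_rot: [0.0, 0.724, 0.689, 0.0]
force: [-0.4, -0.0, -0.3]
opening: 72.5
finger_force: 0.0
```

```bash
python3 -c "
from h import *
print(cur()[0]);go([669.8,-4.4,-1.5],frame([.051,.999,0],[0,0,-1]))"
```

```text
[673.4394256  -11.10031441  76.41223002]
d [ 0.0325 -0.0201  0.3896] a [ 0.0006 -0.0001  0.0014] t 8.0 open 72.5 F [-0.4 -0.  -0.3]
```

>>> jog_arm --increments '[{"dx": 0.033, "dy": -0.02, "dz": 0.05, "ax": 0, "ay": 0, "az": 0, "grip": 0.85}, {"dx": 0.033, "dy": -0.02, "dz": 0.15, "ax": 0, "ay": 0, "az": 0, "grip": 0.85}, {"dx": 0.033, "dy": -0.02, "dz": 0.25, "ax": 0, "ay": 0, "az": 0, "grip": 0.85}, {"dx": 0.033, "dy": -0.02, "dz": 0.32, "ax": 0, "ay": 0, "az": 0, "grip": 0.85}, {"dx": 0.033, "dy": -0.02, "dz": 0.36, "ax": 0, "ay": 0, "az": 0, "grip": 0.85}, {"dx": 0.033, "dy": -0.02, "dz": 0.38, "ax": 0, "ay": 0, "az": 0, "grip": 0.85}, {"dx": 0.033, "dy": -0.02, "dz": 0.388, "ax": 0, "ay": 0, "az": 0, "grip": 0.85}, {"dx": 0.033, "dy": -0.02, "dz": 0.388, "ax": 0, "ay": 0, "az": 0, "grip": 0.85}, {"dx": 0.033, "dy": -0.02, "dz": 0.388, "ax": 0, "ay": 0, "az": 0, "grip": 0.85}]'

```text
t: 8.75
tcp_pos: [669.2, -3.6, -2.1]
tcp_rot: [-0.0, 0.724, 0.69, -0.0]
force: [0.3, 0.1, 0.9]
opening: 72.8
finger_force: 0.0
```

>>> jog_arm --grip_force 60 --increments '[{"dx": 0, "dy": 0, "dz": 0, "ax": 0, "ay": 0, "az": 0, "grip": 0.7}, {"dx": 0, "dy": 0, "dz": 0, "ax": 0, "ay": 0, "az": 0, "grip": 0.6}, {"dx": 0, "dy": 0, "dz": 0, "ax": 0, "ay": 0, "az": 0, "grip": 0.4}, {"dx": 0, "dy": 0, "dz": 0, "ax": 0, "ay": 0, "az": 0, "grip": 0.4}, {"dx": 0, "dy": 0, "dz": 0, "ax": 0, "ay": 0, "az": 0, "grip": 0.4}, {"dx": 0, "dy": 0, "dz": 0, "ax": 0, "ay": 0, "az": 0, "grip": 0.4}]'

```text
t: 9.25
tcp_pos: [669.5, -3.6, -1.8]
tcp_rot: [-0.0, 0.724, 0.69, 0.0]
force: [-0.7, -0.2, 5.9]
opening: 47.7
finger_force: 62.9
```

>>> jog_arm --increments '[{"dx": 0, "dy": 0, "dz": -0.02, "ax": 0, "ay": 0, "az": 0, "grip": 0.4}, {"dx": 0, "dy": 0, "dz": -0.06, "ax": 0, "ay": 0, "az": 0, "grip": 0.4}, {"dx": 0, "dy": 0, "dz": -0.12, "ax": 0, "ay": 0, "az": 0, "grip": 0.4}, {"dx": 0, "dy": 0, "dz": -0.2, "ax": 0, "ay": 0, "az": 0, "grip": 0.4}, {"dx": 0, "dy": 0, "dz": -0.28, "ax": 0, "ay": 0, "az": 0, "grip": 0.4}, {"dx": 0, "dy": 0, "dz": -0.33, "ax": 0, "ay": 0, "az": 0, "grip": 0.4}, {"dx": 0, "dy": 0, "dz": -0.35, "ax": 0, "ay": 0, "az": 0, "grip": 0.4}, {"dx": 0, "dy": 0, "dz": -0.35, "ax": 0, "ay": 0, "az": 0, "grip": 0.4}, {"dx": 0, "dy": 0, "dz": -0.35, "ax": 0, "ay": 0, "az": 0, "grip": 0.4}]'

```text
t: 10.0
tcp_pos: [668.4, -3.5, 66.9]
tcp_rot: [-0.001, 0.724, 0.69, -0.001]
force: [-0.2, 0.6, -0.6]
opening: 48.0
finger_force: 62.2
```

```bash
cat > look2.py <<'E'
from h import *
from workcell import *
np.set_printoptions(precision=3,suppress=True)
p0,Rc=cur();print(p0,Rc.as_matrix()[:,0],Rc.as_matrix()[:,2],read_state()['t'])
for n in ("wrist","scene","side"):
    c=camera_params(n);p,d=capture(n);P=cloud(d,c)
    T=Rc.inv().apply((P-p0).reshape(-1,3)).reshape(P.shape)
    hsv=cv2.cvtColor(p,cv2.COLOR_RGB2HSV);g=(hsv[...,1]<60)&(hsv[...,2]>60)&(d>0)
    m=g&(abs(T[...,1])<27)&(T[...,0]>-135)&(T[...,0]<40)&(abs(T[...,2]+13)<12)&((T[...,0]<-20)|(abs(T[...,1])<20))
    if m.sum()<150: print(n,m.sum());continue
    C,x,nn,wh,k=fitrect(P[m]);t=T[m];x*=np.sign(x[1])
    print(n,k,wh,"C",C,"x",x,"n",nn,"| tool C",Rc.inv().apply(C-p0),"x",Rc.inv().apply(x),np.percentile(t,[.5,99.5],axis=0))
E
python3 look2.py
```

```text
[668.365  -3.495  66.868] [0.049 0.999 0.001] [-0.003  0.001 -1.   ] 10.0
wrist 9272 [50.175167083740234, 70.05683898925781] C [667.725 -20.366  76.781] x [0.052 0.999 0.001] n [ 0.002 -0.001  1.   ] | tool C [-16.877   0.162  -9.924] x [ 1.     0.003 -0.001] [[-49.925 -24.164 -11.336]
 [ 17.79   24.566  -2.348]]
scene 657 [50.41761016845703, 138.50009155273438] C [665.75  -56.477  75.855] x [0.046 0.999 0.003] n [-0.    -0.003  1.   ] | tool C [-53.041  -0.039  -9.019] x [ 1.    -0.003 -0.003] [[-121.358  -25.041  -13.188]
 [  15.272   24.605   -3.063]]
side 619 [50.26496124267578, 139.76075744628906] C [663.179 -57.352  73.777] x [0.037 0.999 0.006] n [ 0.02  -0.006  1.   ] | tool C [-54.042  -2.558  -6.936] x [ 1.    -0.012 -0.005] [[-123.321  -26.669  -12.391]
 [  14.835   22.283   -1.445]]
```

```bash
python3 -c "
from h import *
go([659.3,-57.5,29.3],frame([.057,.998,0],[0,0,-1]))"
```

```text
d [-0.2723 -0.0273  0.1805] a [-0.0048 -0.0008  0.0077] t 10.15 open 47.9 F [ 0.1  0.1 -1.2]
```

>>> jog_arm --increments '[{"dx": -0.03, "dy": -0.003, "dz": 0, "ax": 0, "ay": 0, "az": 0, "grip": 0.4}, {"dx": -0.08, "dy": -0.01, "dz": 0.03, "ax": 0, "ay": 0, "az": 0, "grip": 0.4}, {"dx": -0.14, "dy": -0.02, "dz": 0.07, "ax": 0, "ay": 0, "az": 0.007, "grip": 0.4}, {"dx": -0.2, "dy": -0.027, "dz": 0.12, "ax": -0.004, "ay": 0, "az": 0.007, "grip": 0.4}, {"dx": -0.25, "dy": -0.027, "dz": 0.16, "ax": -0.004, "ay": 0, "az": 0.007, "grip": 0.4}, {"dx": -0.272, "dy": -0.027, "dz": 0.18, "ax": -0.004, "ay": 0, "az": 0.007, "grip": 0.4}, {"dx": -0.272, "dy": -0.027, "dz": 0.18, "ax": -0.004, "ay": 0, "az": 0.007, "grip": 0.4}, {"dx": -0.272, "dy": -0.027, "dz": 0.18, "ax": -0.004, "ay": 0, "az": 0.007, "grip": 0.4}, {"dx": -0.272, "dy": -0.027, "dz": 0.18, "ax": -0.004, "ay": 0, "az": 0.007, "grip": 0.4}]'

```text
t: 10.9
tcp_pos: [660.7, -57.5, 31.0]
tcp_rot: [0.001, 0.727, 0.687, 0.001]
force: [0.0, 0.1, -0.4]
opening: 48.0
finger_force: 62.2
```

```bash
python3 look2.py;python3 -c "
from h import *
go([659.3,-57.5,29.3],frame([.057,.998,0],[0,0,-1]))
go([651.3,-197.2,29.3],frame([.057,.998,0],[0,0,-1]))"
```

```text
[660.744 -57.491  31.03 ] [0.056 0.998 0.001] [ 0.002  0.001 -1.   ] 10.9
wrist 9279 [50.071529388427734, 70.54129791259766] C [659.885 -74.446  40.912] x [0.054 0.999 0.001] n [-0.004 -0.001  1.   ] | tool C [-16.97    0.119  -9.893] x [ 1.    -0.003 -0.   ] [[-49.732 -24.282 -11.344]
 [ 17.854  24.526  -2.39 ]]
scene 591 [50.948402404785156, 139.43960571289062] C [ 658.97  -110.399   40.961] x [0.071 0.997 0.   ] n [ 0.006 -0.001  1.   ] | tool C [-52.917   1.229  -9.965] x [1.    0.015 0.001] [[-121.449  -24.291  -14.313]
 [  15.963   25.221   -2.213]]
side 639 [50.50849533081055, 140.6560516357422] C [ 655.769 -111.137   39.706] x [ 0.045  0.999 -0.004] n [0.013 0.004 1.   ] | tool C [-53.835  -1.927  -8.718] x [ 1.    -0.011  0.005] [[-123.681  -26.561  -14.289]
 [  14.894   23.008   -3.584]]
d [-0.0023 -0.0081  0.0108] a [ 0.0027 -0.0004  0.0014] t 11.05 open 47.9 F [-0.5 -0.4 -0.9]
d [-0.702  -0.0093  0.0105] a [ 0.0027 -0.0004  0.0014] t 11.05 open 47.9 F [-0.5 -0.4 -0.9]
```

>>> jog_arm --increments '[{"dx": 0, "dy": -0.01, "dz": 0.008, "ax": 0, "ay": 0, "az": 0, "grip": 0.4}, {"dx": -0.05, "dy": -0.01, "dz": 0.008, "ax": 0, "ay": 0, "az": 0, "grip": 0.4}, {"dx": -0.1, "dy": -0.01, "dz": 0.008, "ax": 0, "ay": 0, "az": 0, "grip": 0.4}, {"dx": -0.15, "dy": -0.01, "dz": 0.008, "ax": 0, "ay": 0, "az": 0, "grip": 0.4}, {"dx": -0.2, "dy": -0.01, "dz": 0.008, "ax": 0, "ay": 0, "az": 0, "grip": 0.4}, {"dx": -0.22, "dy": -0.01, "dz": 0.008, "ax": 0, "ay": 0, "az": 0, "grip": 0.4}, {"dx": -0.24, "dy": -0.01, "dz": 0.008, "ax": 0, "ay": 0, "az": 0, "grip": 0.4}, {"dx": -0.24, "dy": -0.01, "dz": 0.008, "ax": 0, "ay": 0, "az": 0, "grip": 0.4}, {"dx": -0.24, "dy": -0.01, "dz": 0.008, "ax": 0, "ay": 0, "az": 0, "grip": 0.4}]'

```text
t: 11.8
tcp_pos: [655.6, -105.7, 29.1]
tcp_rot: [0.0, 0.727, 0.687, 0.001]
force: [0.1, 0.0, -0.6]
opening: 47.5
finger_force: 62.2
```

```bash
python3 look2.py;python3 -c "
from h import *
from workcell import *
go([651.3,-197.2,29.3],frame([.057,.998,0],[0,0,-1]))
a=capture('scene')[0][200:280,200:330];b=capture('side')[0][165:285,290:460]
cv2.imwrite('pics/ins.png',np.vstack([cv2.resize(a,(640,394))[:,:,::-1][:290],cv2.resize(b,(640,452))[:300,:,::-1]]))"
```

```text
[ 655.642 -105.668   29.084] [0.057 0.998 0.001] [ 0.002  0.001 -1.   ] 11.8
wrist 9279 [50.10093307495117, 69.9322509765625] C [ 654.735 -122.316   38.956] x [0.055 0.998 0.001] n [-0.003 -0.001  1.   ] | tool C [-16.665   0.057  -9.885] x [ 1.    -0.002 -0.   ] [[-49.681 -24.225 -11.289]
 [ 17.815  24.504  -2.256]]
scene 639 [51.741615295410156, 148.11891174316406] C [ 651.941 -162.624   38.857] x [ 0.055  0.998 -0.01 ] n [0.001 0.01  1.   ] | tool C [-57.067  -0.438  -9.818] x [ 1.    -0.002  0.01 ] [[-134.375  -25.779  -22.596]
 [  16.481   25.394   -3.201]]
side 697 [51.82597351074219, 149.57473754882812] C [ 649.825 -165.444   37.782] x [ 0.029  0.999 -0.027] n [-0.013  0.027  1.   ] | tool C [-60.004  -2.393  -8.748] x [ 0.999 -0.028  0.028] [[-134.607  -26.651  -21.572]
 [  14.136   23.765   -3.35 ]]
d [-0.4617  0.004  -0.0015] a [ 0.0014 -0.0007  0.0011] t 11.95 open 48.0 F [-0.7  0.2 -0.8]
```

View pics/ins.png

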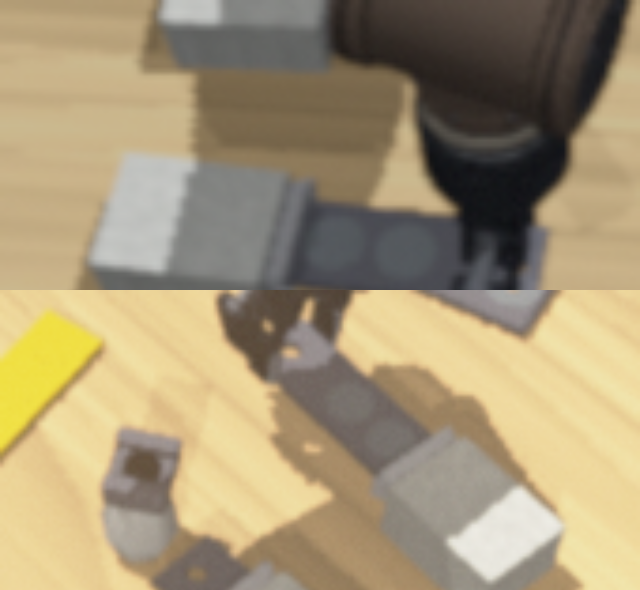

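The plain end is entering the flared lips, aligned in both views. I'll continue in while watching the force.

>>> jog_arm --increments '[{"dx": -0.03, "dy": 0.001, "dz": 0, "ax": 0, "ay": 0, "az": 0, "grip": 0.4}, {"dx": -0.06, "dy": 0.001, "dz": 0, "ax": 0, "ay": 0, "az": 0, "grip": 0.4}, {"dx": -0.09, "dy": 0.001, "dz": 0, "ax": 0, "ay": 0, "az": 0, "grip": 0.4}, {"dx": -0.12, "dy": 0.001, "dz": 0, "ax": 0, "ay": 0, "az": 0, "grip": 0.4}, {"dx": -0.15, "dy": 0.001, "dz": 0, "ax": 0, "ay": 0, "az": 0, "grip": 0.4}, {"dx": -0.18, "dy": 0.001, "dz": 0, "ax": 0, "ay": 0, "az": 0, "grip": 0.4}, {"dx": -0.18, "dy": 0.001, "dz": 0, "ax": 0, "ay": 0, "az": 0, "grip": 0.4}]'

```text
t: 12.63
tcp_pos: [653.8, -142.9, 29.2]
tcp_rot: [0.001, 0.727, 0.686, 0.001]
force: [-0.3, 0.6, -0.3]
opening: 47.8
finger_force: 62.2
```

>>> jog_arm --increments '[{"dx": -0.03, "dy": 0, "dz": 0, "ax": 0, "ay": 0, "az": 0, "grip": 0.4}, {"dx": -0.06, "dy": 0, "dz": 0, "ax": 0, "ay": 0, "az": 0, "grip": 0.4}, {"dx": -0.09, "dy": 0, "dz": 0, "ax": 0, "ay": 0, "az": 0, "grip": 0.4}, {"dx": -0.12, "dy": 0, "dz": 0, "ax": 0, "ay": 0, "az": 0, "grip": 0.4}, {"dx": -0.15, "dy": 0, "dz": 0, "ax": 0, "ay": 0, "az": 0, "grip": 0.4}, {"dx": -0.18, "dy": 0, "dz": 0, "ax": 0, "ay": 0, "az": 0, "grip": 0.4}, {"dx": -0.21, "dy": 0, "dz": 0, "ax": 0, "ay": 0, "az": 0, "grip": 0.4}, {"dx": -0.23, "dy": 0, "dz": 0, "ax": 0, "ay": 0, "az": 0, "grip": 0.4}, {"dx": -0.24, "dy": 0, "dz": 0, "ax": 0, "ay": 0, "az": 0, "grip": 0.4}, {"dx": -0.24, "dy": 0, "dz": 0, "ax": 0, "ay": 0, "az": 0, "grip": 0.4}]'

```text
t: 13.47
tcp_pos: [651.1, -189.8, 29.1]
tcp_rot: [0.0, 0.727, 0.687, 0.001]
force: [-0.3, 0.5, 0.1]
opening: 48.0
finger_force: 62.2
```

Expected home at y≈-197. I'll press in gently until it stops.

>>> jog_arm --increments '[{"dx": -0.01, "dy": 0, "dz": 0, "ax": 0, "ay": 0, "az": 0, "grip": 0.4}, {"dx": -0.02, "dy": 0, "dz": 0, "ax": 0, "ay": 0, "az": 0, "grip": 0.4}, {"dx": -0.028, "dy": 0, "dz": 0, "ax": 0, "ay": 0, "az": 0, "grip": 0.4}, {"dx": -0.034, "dy": 0, "dz": 0, "ax": 0, "ay": 0, "az": 0, "grip": 0.4}, {"dx": -0.038, "dy": 0, "dz": 0, "ax": 0, "ay": 0, "az": 0, "grip": 0.4}, {"dx": -0.038, "dy": 0, "dz": 0, "ax": 0, "ay": 0, "az": 0, "grip": 0.4}]'

```text
t: 13.97
tcp_pos: [650.8, -197.0, 29.1]
tcp_rot: [0.0, 0.727, 0.687, 0.001]
force: [-0.8, 0.1, -1.4]
opening: 47.8
finger_force: 62.2
```

>>> jog_arm --increments '[{"dx": -0.005, "dy": 0, "dz": 0, "ax": 0, "ay": 0, "az": 0, "grip": 0.4}, {"dx": -0.01, "dy": 0, "dz": 0, "ax": 0, "ay": 0, "az": 0, "grip": 0.4}, {"dx": -0.013, "dy": 0, "dz": 0, "ax": 0, "ay": 0, "az": 0, "grip": 0.4}, {"dx": -0.013, "dy": 0, "dz": 0, "ax": 0, "ay": 0, "az": 0, "grip": 0.4}]'

```text
t: 14.3
tcp_pos: [650.7, -197.4, 28.8]
tcp_rot: [-0.001, 0.727, 0.687, 0.002]
force: [1.6, 5.9, -0.6]
opening: 47.9
finger_force: 62.3
```

>>> jog_arm --increments '[{"dx": -0.005, "dy": 0, "dz": 0, "ax": 0, "ay": 0, "az": 0, "grip": 0.4}, {"dx": -0.008, "dy": 0, "dz": 0, "ax": 0, "ay": 0, "az": 0, "grip": 0.4}, {"dx": -0.008, "dy": 0, "dz": 0, "ax": 0, "ay": 0, "az": 0, "grip": 0.4}]'

```text
t: 14.55
tcp_pos: [650.8, -197.4, 28.7]
tcp_rot: [-0.002, 0.727, 0.687, 0.003]
force: [1.5, 9.8, 0.6]
opening: 48.1
finger_force: 62.3
```

```bash
python3 look2.py
```

```text
[ 650.763 -197.425   28.687] [0.057 0.998 0.007] [ 0.001  0.007 -1.   ] 14.55
wrist 9783 [53.97599792480469, 61.616485595703125] C [ 649.987 -209.174   40.64 ] x [ 0.052  0.984 -0.169] n [0.007 0.169 0.986] | tool C [-11.694  -0.092 -12.033] x [ 0.984 -0.004  0.176] [[-39.835 -26.238 -21.859]
 [ 17.935  25.95   -2.513]]
scene 608 [53.65250015258789, 147.3334197998047] C [ 647.337 -255.849   48.503] x [ 0.056  0.998 -0.019] n [0.004 0.019 1.   ] | tool C [-58.389  -0.066 -20.212] x [ 1.    -0.001  0.026] [[-131.41   -26.754  -24.79 ]
 [  16.392   26.671   -5.784]]
side 824 [53.81201171875, 140.5352020263672] C [ 647.146 -259.259   46.386] x [ 0.054  0.998 -0.041] n [0.01  0.04  0.999] | tool C [-61.819  -0.064 -18.118] x [ 0.999 -0.003  0.047] [[-131.951  -26.74   -24.309]
 [   7.079   26.722   -2.866]]
```

It stalls against the stop at the predicted home position. I'll ease the preload, lower it onto the floor, release and retreat.

>>> jog_arm --increments '[{"dx": 0.01, "dy": 0, "dz": 0.004, "ax": 0, "ay": 0, "az": 0, "grip": 0.4}, {"dx": 0.01, "dy": 0, "dz": 0.004, "ax": 0, "ay": 0, "az": 0, "grip": 0.4}, {"dx": 0.01, "dy": 0, "dz": 0.004, "ax": 0, "ay": 0, "az": 0, "grip": 0.62}, {"dx": 0.01, "dy": 0, "dz": 0.004, "ax": 0, "ay": 0, "az": 0, "grip": 0.7}, {"dx": 0.01, "dy": 0, "dz": 0.004, "ax": 0, "ay": 0, "az": 0, "grip": 0.8}, {"dx": 0.01, "dy": 0, "dz": 0.004, "ax": 0, "ay": 0, "az": 0, "grip": 0.8}, {"dx": 0.01, "dy": 0, "dz": -0.05, "ax": 0, "ay": 0, "az": 0, "grip": 0.8}, {"dx": 0.01, "dy": 0, "dz": -0.2, "ax": 0, "ay": 0, "az": 0, "grip": 0.8}, {"dx": 0.01, "dy": 0, "dz": -0.4, "ax": 0, "ay": 0, "az": 0, "grip": 0.8}, {"dx": 0.01, "dy": 0, "dz": -0.5, "ax": 0, "ay": 0, "az": 0, "grip": 0.8}]'

```text
t: 15.53
tcp_pos: [652.2, -200.4, 134.6]
tcp_rot: [0.003, 0.727, 0.687, 0.002]
force: [1.8, -0.7, 0.4]
opening: 68.5
finger_force: 0.0
```

Run:
```python
from h import *
from workcell import *
np.set_printoptions(precision=3,suppress=True)
c=camera_params("wrist");p,d=capture("wrist");P=cloud(d,c)
cv2.imwrite("pics/end.png",p[:,:,::-1])
m=(d>0)&(P[...,0]>610)&(P[...,0]<695)&(P[...,1]>-212)&(P[...,1]<-120)&(P[...,2]>30)&(P[...,2]<45)
print(*fitrect(P[m]),np.percentile(P[m],[.5,50,99.5],axis=0),read_state()['t'])
m=(d>0)&(P[...,0]>600)&(P[...,0]<700)&(P[...,1]>-360)&(P[...,1]<-190)&(P[...,2]>46)&(P[...,2]<54)
print(np.percentile(P[m],[.5,50,99.5],axis=0))
```

```text
[ 650.724 -195.802   38.265] [ 1.    -0.029  0.003] [-0.003  0.006  1.   ] [33.42401885986328, 50.0057487487793] 2054 [[ 626.084 -211.839   31.971]
 [ 650.464 -195.192   38.235]
 [ 675.794 -178.635   40.019]] 15.5833
[[ 611.439 -327.276   46.154]
 [ 646.925 -271.355   49.154]
 [ 682.098 -220.62    50.7  ]]
```

View pics/end.png

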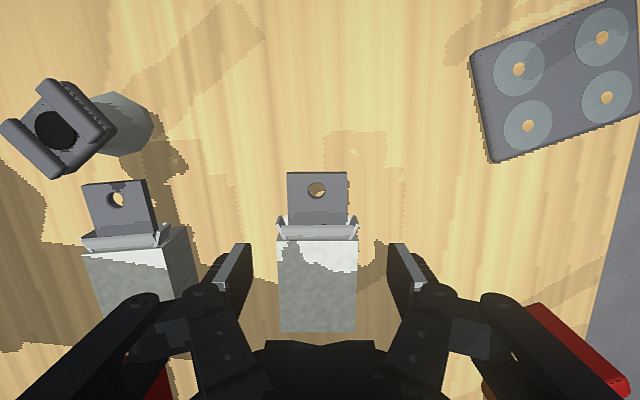

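The palette is in the slot with its hole end out, at px (288–348, 172–220). It measures about 41.5 mm proud against the nominal 41, so I'll give it one gentle nudge with shut fingers to make sure it is home.

>>> jog_arm --increments '[{"dx": 0.1, "dy": 0, "dz": 0, "ax": 0, "ay": 0, "az": 0, "grip": 0}, {"dx": 0.2, "dy": 0, "dz": 0, "ax": 0, "ay": 0, "az": 0, "grip": 0}, {"dx": 0.25, "dy": 0, "dz": 0, "ax": 0, "ay": 0, "az": 0, "grip": 0}, {"dx": 0.25, "dy": 0, "dz": 0, "ax": 0, "ay": 0, "az": 0, "grip": 0}, {"dx": 0.25, "dy": 0, "dz": 0.1, "ax": 0, "ay": 0, "az": 0, "grip": 0}, {"dx": 0.25, "dy": 0, "dz": 0.25, "ax": 0, "ay": 0, "az": 0, "grip": 0}, {"dx": 0.25, "dy": 0, "dz": 0.4, "ax": 0, "ay": 0, "az": 0, "grip": 0}, {"dx": 0.25, "dy": 0, "dz": 0.48, "ax": 0, "ay": 0, "az": 0, "grip": 0}, {"dx": 0.25, "dy": 0, "dz": 0.48, "ax": 0, "ay": 0, "az": 0, "grip": 0}, {"dx": 0.25, "dy": 0, "dz": 0.48, "ax": 0, "ay": 0, "az": 0, "grip": 0}]'

```text
t: 16.42
tcp_pos: [652.6, -149.6, 31.9]
tcp_rot: [-0.001, 0.727, 0.687, 0.0]
force: [0.2, -0.4, 0.7]
opening: -0.1
finger_force: 0.0
```

```bash
python3 -c "
from h import *
go([652.9,-168,30],frame([.057,.998,0],[0,0,-1]))"
```

```text
d [-0.0918  0.0067  0.0093] a [-0.0009 -0.001   0.0004] t 16.42 open -0.1 F [ 0.2 -0.4  0.7]
```

>>> jog_arm --increments '[{"dx": -0.04, "dy": 0.006, "dz": 0, "ax": 0, "ay": 0, "az": 0, "grip": 0}, {"dx": -0.07, "dy": 0.006, "dz": 0, "ax": 0, "ay": 0, "az": 0, "grip": 0}, {"dx": -0.085, "dy": 0.006, "dz": 0, "ax": 0, "ay": 0, "az": 0, "grip": 0}, {"dx": -0.095, "dy": 0.006, "dz": 0, "ax": 0, "ay": 0, "az": 0, "grip": 0}, {"dx": -0.1, "dy": 0.006, "dz": 0, "ax": 0, "ay": 0, "az": 0, "grip": 0}, {"dx": -0.105, "dy": 0.006, "dz": 0, "ax": 0, "ay": 0, "az": 0, "grip": 0}, {"dx": -0.105, "dy": 0.006, "dz": 0, "ax": 0, "ay": 0, "az": 0, "grip": 0}]'

```text
t: 17.0
tcp_pos: [654.8, -169.0, 34.6]
tcp_rot: [0.001, 0.727, 0.687, 0.003]
force: [1.6, 4.8, 3.5]
opening: -0.1
finger_force: 2.8
```

>>> jog_arm --increments '[{"dx": -0.006, "dy": 0, "dz": 0.01, "ax": 0, "ay": 0, "az": 0, "grip": 0}, {"dx": -0.01, "dy": 0, "dz": 0.01, "ax": 0, "ay": 0, "az": 0, "grip": 0}, {"dx": -0.013, "dy": 0, "dz": 0.01, "ax": 0, "ay": 0, "az": 0, "grip": 0}, {"dx": -0.013, "dy": 0, "dz": 0.01, "ax": 0, "ay": 0, "az": 0, "grip": 0}]'

```text
t: 17.33
tcp_pos: [654.1, -168.7, 31.6]
tcp_rot: [-0.002, 0.727, 0.687, 0.003]
force: [3.1, 10.3, 2.0]
opening: 0.1
finger_force: 5.6
```

It is stalled at the stop, so it is home. Backing away and doing a final check.

>>> jog_arm --increments '[{"dx": 0.05, "dy": 0, "dz": 0, "ax": 0, "ay": 0, "az": 0, "grip": 0}, {"dx": 0.12, "dy": 0, "dz": 0, "ax": 0, "ay": 0, "az": 0, "grip": 0}, {"dx": 0.2, "dy": 0, "dz": -0.1, "ax": 0, "ay": 0, "az": 0, "grip": 0}, {"dx": 0.2, "dy": 0, "dz": -0.3, "ax": 0, "ay": 0, "az": 0, "grip": 0}, {"dx": 0.1, "dy": 0, "dz": -0.5, "ax": 0, "ay": 0, "az": 0, "grip": 0}, {"dx": -0.05, "dy": 0, "dz": -0.5, "ax": 0, "ay": 0, "az": 0, "grip": 0}, {"dx": -0.15, "dy": 0, "dz": -0.5, "ax": 0, "ay": 0, "az": 0, "grip": 0.8}, {"dx": -0.15, "dy": 0, "dz": -0.5, "ax": 0, "ay": 0, "az": 0, "grip": 0.8}, {"dx": -0.15, "dy": 0, "dz": -0.5, "ax": 0, "ay": 0, "az": 0, "grip": 0.8}, {"dx": -0.15, "dy": 0, "dz": -0.5, "ax": 0, "ay": 0, "az": 0, "grip": 0.8}]'

```text
t: 18.17
tcp_pos: [650.8, -201.9, 130.1]
tcp_rot: [-0.0, 0.727, 0.687, 0.0]
force: [-0.6, 0.8, 0.5]
opening: 48.2
finger_force: 0.0
```

Run:
```python
from h import *
from workcell import *
np.set_printoptions(precision=2,suppress=True)
c=camera_params("wrist");p,d=capture("wrist");P=cloud(d,c)
m=(d>0)&(P[...,0]>610)&(P[...,0]<695)&(P[...,1]>-212)&(P[...,1]<-120)&(P[...,2]>35)&(P[...,2]<42)
Q=P[m];print(len(Q),fitrect(Q)[:4],np.percentile(Q,[.5,50,99.5],axis=0))
m=(d>0)&(P[...,0]>600)&(P[...,0]<700)&(P[...,1]>-360)&(P[...,1]<-190)&(P[...,2]>46)&(P[...,2]<54)
print(np.percentile(P[m],[.5,99.5],axis=0))
s=capture("scene");P=cloud(s[1],camera_params("scene"));hsv=cv2.cvtColor(s[0],cv2.COLOR_RGB2HSV);g=(hsv[...,1]<60)&(hsv[...,2]>60)
m=g&(P[...,0]>530)&(P[...,0]<610)&(P[...,1]>140)&(P[...,1]<300)&(P[...,2]>45)&(P[...,2]<150);print("narrow",fitrect(P[m])[0])
m=g&(P[...,0]>640)&(P[...,0]<700)&(P[...,1]>180)&(P[...,1]<245)&(P[...,2]>25)&(P[...,2]<120);print("glue",np.median(P[m],0),read_state()['t'])
```

```text
2143 (array([ 650.83, -196.37,   38.28]), array([ 1.  , -0.06,  0.  ]), array([-0., -0.,  1.]), [33.995079040527344, 50.12502670288086]) [[ 625.85 -211.86   36.06]
 [ 649.96 -195.62   38.29]
 [ 675.76 -178.79   40.08]]
[[ 611.59 -327.31   46.19]
 [ 682.15 -220.94   50.76]]
narrow [568.94 219.02  96.5 ]
glue [679.5  211.75  60.38] 18.2667
```

```bash
python3 -c "
from workcell import *
print(hand_in())"
```

```text
the job is handed in; nothing more can be done
None
```

The wide palette is fully home in the empty case, with its hole end sticking out about 41 mm. I handed the job in at about 18 s; the narrow palette and glue bottle measured unmoved, and nothing touched the stored palette or painting handle.

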